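Close the board tester's gate and hold its cam lever at full lift

ROBOT

A 6-joint arm with a two-finger parallel gripper is mounted at the origin on the work surface. World frame = base frame: x ahead of the robot, y to its left, z up, the work surface at z = 0. Lengths are in m, angles in rad, forces in N, time in s.
With the tool pointing down it reaches from about 0.25 to 0.85 m from the base axis. Payload 12.5 kg.
Tool frame: the origin (TCP) lies between the finger pads; the fingertips stand bot.tips_ahead ahead of it and the grasp point (between the pads) lies 11 mm behind it (bot.tips_ahead is the distance from the TCP to the fingertips, in m); z points along the fingers, y is the line along which they close (so a half turn about z gives the same grasp; the last joint's range is limited). The gripper opens to 93 mm and grips with 3 to 60 N. Pads are 15 mm wide; open, the fingers measure 128 mm over their backs; the gripper's body (75 mm by 188 mm) begins 65 mm behind the grasp point.
Start: joints at [-1.231, 0.351, 1.652, -0, 1.139, -0.085], TCP at [0.227, -0.501, 0.227] pointing down, gripper open.
Joint ranges: [-2.75, 2.75], [-0.79, 2.1], [0.01, 2.65], [-1.57, 4.71], [0.07, 3.14], [-2.87, 2.87]. Speed limits (rad/s): [2.22, 2.22, 2.79, 3.14, 3.14, 3.14].

INTERFACE

Orientations are given as [roll, pitch, yaw] about the fixed x, y, z axes, in that order (R = Rz(yaw) Ry(pitch) Rx(roll)).
In Python, from plant import bot gives the robot as it stands.
- The arm moves only by the tool jog_arm, never from a script. Its argument "increments" is a list of rows, each an object with "claw": the finger opening in m, from 0 to 0.093; "slide": the shift along the tool's x, y, z in m, a list of three; "yaw": the turn about the tool's z in rad. A call has exactly 5 rows; each row shifts and turns the commanded pose from where the row before left it, along the tool's axes as they then stand; what a row does not reach is not made up. A row lasts 1/10 s, in which the tool goes at most 50 mm and 8.59 degrees, less where a joint would pass 70% of its speed; a pose out of reach is approached as far as the arm can. A call with a gripper value outside its range is refused whole. The fingers move at their own pace and stop on an object; the grip force is fixed at half the most. Time passes only in rows, so rows that do not move let the fingers close, or fill a call up. It gives the time, the measured TCP pose, the force, the opening and the grip force at its end, in the units of the state.
- bot.sense(): the state, without advancing time (a new reading comes with each control period).
- bot.grab_frame(name): name is "scene" or "top"; returns (picture, depth): 400x640x3 uint8, red, green, blue; 400x640 float32, m along the optical axis (not along the pixel's ray), 0 where there is no reading.
- bot.camera_params(name): a dict with "intrinsics" (3x3 intrinsics, pixels), "R" (3x3) and "t" (3): a world point X has camera coordinates R X + t. Camera axes: x right, y down, z forward; pixel columns grow to the right and rows downward; lengths in m; the calibration is good to about 2 mm. A picture is of the moment at which its call begins. camera_params takes no time and is no camera call.
- bot.sign_off(): hands the job in; it is judged then, once.
The state is a dict: "time_s": time; "q": joint angles; "joint_velocities": joint speeds; "effort": joint torques, N m; "ee_pos": TCP position; "orientation": TCP orientation; "wrist_force": force on the tool from outside, world axes, zero at the start; "moment": the same for the moment, N m; "opening": opening from 0.0 (shut) to 1.0 (fully open); "grip_force": force on a finger pad.
Only numpy, scipy, OpenCV 4.12 (cv2) and the standard library are available. Lean on these libraries where they do the work, as an engineer would, in place of code of your own. Each camera call takes 0.05 s, during which the arm holds its last target. There are 200 camera calls.

TASK

A circuit board lies in the bench tester under a hinged hold-down gate that is still ajar. First press the gate down by its front bar until it is fully home on the board; only then swing the cam lever at the tester's side up by its black grip until it stands straight up, where the cam lifts the probe plate highest. The lever springs back when let go, so hold it there: finish with the gripper still holding the lever upright and still, and leave the meter, the solder spool and the tea cup where they are.

Things in the scene. Friction and masses are not known exactly. Their poses are not given: they have to be found in the camera images.
- fixture: the bench tester, fixed to the table: an aluminium base (220 x 210 mm) with two side cheeks and a brown nest plate (210 x 206 mm, top 99 mm above the table) on which a green board lies. Origin: middle of its underside, on the table. Its x axis points to its rear (the gate's hinge), so the front is -x; y to its left; z up. It stands at a different place and yaw each time
- gate (a joint): angle of the hold-down gate, rad: 0 = fully home (closed, level, its hard stop), grows as its front rises; starts ajar between 0.10 and 0.30. Stiff hinge: it stays where it is left, and about 4 N downward on the front bar moves it
- gate_bar (a point): middle of the top face of the gate's front bar, an aluminium bar 24 mm wide (front to rear), 190 mm long (along the fixture's y), 12 mm thick; the place to press. It swings 190 mm in front of the hinge. When the gate is home this point is at fixture (-0.094, 0, 0.125) m
- gate_hinge (a point): middle of the gate's hinge axis, at fixture (0.096, 0, 0.119) m; the axis runs along the fixture's y
- lever (a joint): angle of the cam lever, rad: 0 = low stop, leaning to the tester's front 25 degrees above level; grows as it rises; 1.134 = straight up, highest lift; past that the lift falls again, to a stop at 1.65. Starts from 0 to 0.20, kept there by friction (0.32 N m). Return spring 0.6 N m/rad: raising it takes 3 to 8 N at the grip; let go, it falls back
- lever_grip (a point): middle of the lever's black grip, a round sleeve (diameter 22 mm, 50 mm long) that stands out sideways, to its right (-y), from the end of the 10 mm steel arm; it turns freely on its pin. Its axis runs along the fixture's y, 140 mm from the pivot axis; this point swings in the upright plane fixture y = -0.186. Free space before, behind and above it
- lever_pivot (a point): point on the lever's pivot axis in the lever's plane, at fixture (-0.030, -0.150, 0.034) m; the axis runs along the fixture's y
- probe_plate (a joint): rise of the brown probe plate inside the tester, m: 0 with the lever at its low stop, 0.0058 at highest lift; driven by the lever's cam alone
- meter: bystander: green-cased handheld meter lying flat, 150 x 78 x 46 mm, origin under its middle
- spool: bystander: blue solder spool standing on its flange, diameter 60 mm, 50 mm high, origin under its middle
- tea_cup: bystander: empty cream paper tea cup, diameter 68 mm at the rim, 75 mm high, origin under its middle

How it is judged:
On the way, in this order (a step that is already met when the one before it is completed fails the run):
1. the gate is pressed fully home (value of joint gate below 0.02 rad), for 0.2 s.
2. the lever is held upright, at highest lift (value of joint lever between 0.984 and 1.284 rad and value of joint probe_plate above 0.0055 m and contact force between the fingers and lever above 1 N), for 0.5 s.
At the end, for the whole second after the job is handed in: the gate is home (within 0.02 rad), the lever is upright within 0.15 rad and still, the probe plate is raised at least 5.5 mm, and the fingers bear on the lever with more than 1 N (all of step 2 and value of joint gate below 0.02 rad and velocity of joint lever between -0.05 and 0.05 rad/s); the arm keeps its last pose, push and grip.
It fails at once if the probes are raised while the gate is not home (value of joint lever above 0.6 rad and value of joint gate above 0.05 rad).
It fails at once if a bystander is pushed away or knocked over (distance of any of meter, spool, tea_cup from where it was at the start of the episode above 0.03 m or angle between any of spool, tea_cup's own z axis and vertical above 0.5 rad).
It also fails if it takes over 51 s, if anything falls off the work surface, if the arm or the gripper's body presses on something with over 40 N, if the wrist force passes 120 N, or if a joint passes its speed limit or range.

## Working session

There is one attempt and no reset: what is moved stays moved. The work goes in short steps, Python scripts to look and compute and a tool call to move; the robot and the scene stay as the last step left them, time stands still between calls to the robot, and variables do not carry over. Pictures are saved under pics/ and viewed, at most 10 in all, crops included, and the job is handed in when it is done.

Besides the shell and the picture viewer there is one more tool, called by a JSON object that holds its "name" and its "arguments". jog_arm: Moves the arm, as the interface text tells. Its arguments: {"type":"object","properties":{"increments":{"type":"array"}},"required":["increments"]}

```bash
mkdir -p pics; python3 - <<'E'
from plant import bot
import cv2,numpy as np
for n in("scene","top"):
    p,d=bot.grab_frame(n);cv2.imwrite(f"pics/{n}0.png",p[:,:,::-1]);np.savez(f"{n}0.npz",p=p,d=d)
    c=bot.camera_params(n);print(n,c)
print(bot.tips_ahead,bot.sense())
E
```

```text
scene {'intrinsics': array([[453.53448812,   0.        , 321.37933789],
       [  0.        , 453.53448812, 185.61623156],
       [  0.        ,   0.        ,   1.        ]]), 'R': array([[-0.5287464 ,  0.84877579,  0.00262809],
       [ 0.70123301,  0.43857471, -0.5620716 ],
       [-0.47822538, -0.29535043, -0.8270844 ]]), 't': array([ 0.29312486, -0.36099682,  1.41365805])}
top {'intrinsics': array([[435.18916099,   0.        , 327.48978126],
       [  0.        , 435.18916099, 193.16400859],
       [  0.        ,   0.        ,   1.        ]]), 'R': array([[ 0.01375502, -0.99972672, -0.01890205],
       [-0.99012886, -0.01098107, -0.13972923],
       [ 0.13948348,  0.02063744, -0.99000932]]), 't': array([0.03482417, 0.62023711, 0.90084837])}
0.008 {'time_s': 0.1, 'q': array([-1.23056610e+00,  3.51215599e-01,  1.65233792e+00,  1.07940570e-05,
        1.13911740e+00, -8.46247898e-02]), 'joint_velocities': array([ 0.00087919, -0.00152018,  0.00092982, -0.00054486,  0.00013126,
        0.0006988 ]), 'effort': array([ 2.11755883e-03, -4.98030674e+01, -2.85703951e+01,  7.01247272e-02,
        2.39350658e-02, -3.05209767e-05]), 'ee_pos': array([ 0.22661734, -0.50081641,  0.22614548]), 'orientation': array([-3.14051907e+00, -1.00903158e-04,  4.24850444e-01]), 'wrist_force': array([1.12315299, 0.26848214, 0.52478944]), 'moment': array([ 0.02346128, -0.00582301, -0.01758842]), 'grip_force': 0.0, 'opening': 0.9997634773818374}
```

View pics/scene0.png

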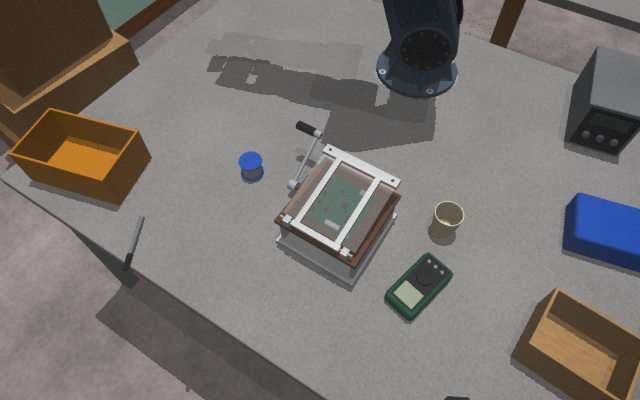

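View pics/top0.png

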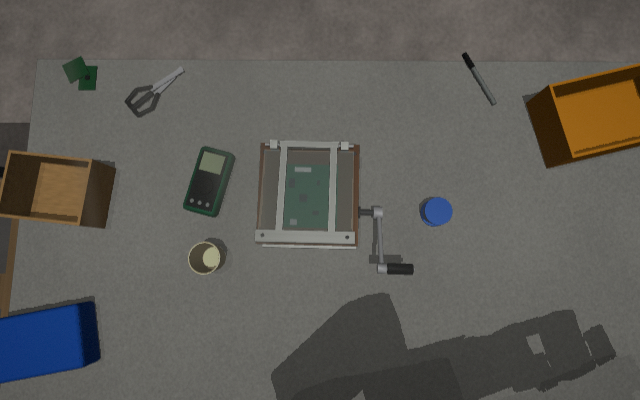

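The scene view shows the tester with its gate ajar, with the front bar at about (365,165) and the black grip at (308,129). In the top view, the bar spans (256,236)-(355,238), the hinge is at y≈145, the grip is at (400,269), the lever pivot boss is at (376,212), the spool is at (437,211) and the cup is at (204,258).

```bash
cat >h.py <<'E'
import numpy as np,cv2
from plant import bot
def cloud(n,d):
    c=bot.camera_params(n);K=c["intrinsics"];v,u=np.mgrid[:400,:640]
    X=np.stack([(u-K[0,2])/K[0,0]*d,(v-K[1,2])/K[1,1]*d,d],-1)
    return (X-c["t"])@c["R"]
def box(m,u0,v0,u1,v1):
    r=np.zeros_like(m);r[v0:v1,u0:u1]=m[v0:v1,u0:u1];return r
E
python3 - <<'E'
from h import *
z=np.load("top0.npz");p,d=z["p"],z["d"];W=cloud("top",d);g=p.min(2)
hi=g>120
def rep(n,m):
    q=W[m];print(n,m.sum(),np.median(q,0).round(4),q.min(0).round(3),q.max(0).round(3));return q
b=rep("bar",box(hi,250,229,362,244)&(W[...,2]>.125))
r=cv2.minAreaRect(b[:,:2].astype(np.float32));print(r, "zfit",np.linalg.lstsq(np.c_[b[:,:2]-b[:,:2].mean(0),np.ones(len(b))],b[:,2],rcond=None)[0])
h=W[140:150,265:355];hm=box(hi,262,139,358,148)&(W[...,2]>.1);h=rep("hinge",hm)
print(cv2.minAreaRect(h[:,:2].astype(np.float32)))
# brown plate outline by height
m=box((W[...,2]>.085),250,135,362,250);q=W[m];print("all",cv2.minAreaRect(q[:,:2].astype(np.float32)))
k=rep("grip",box((p.max(2)<60)&(W[...,2]>.04),384,258,420,280))
print(cv2.minAreaRect(k[:,:2].astype(np.float32)))
rep("arm end",box((W[...,2]>.04),374,262,384,274))
rep("cup",box(W[...,2]>.02,185,238,224,278));rep("spool",box(W[...,2]>.02,418,194,455,230))
for n in("top","scene"):
  pass
E
```

```text
bar 1097 [0.5219 0.0793 0.1571] [ 0.488 -0.011  0.151] [0.536 0.177 0.979]
((0.5198595523834229, 0.08295460045337677), (0.187979057431221, 0.04693583399057388), 82.21581268310547) zfit [-2.89424773 -0.03749173  0.1607543 ]
hinge 431 [0.7086 0.0818 0.1233] [ 0.488 -0.007  0.117] [0.717 0.169 0.979]
((0.6392919421195984, 0.03546352684497833), (0.2659153342247009, 0.14657951891422272), 33.5606803894043)
all ((0.6023950576782227, 0.08179400116205215), (0.20643877983093262, 0.2270868420600891), 89.16404724121094)
grip 274 [ 0.4622 -0.1019  0.1186] [ 0.452 -0.127  0.109] [0.488 0.023 0.979]
((0.4682242274284363, -0.05135362595319748), (0.15216903388500214, 0.023245567455887794), 83.81072998046875)
arm end 80 [ 0.4634 -0.0634  0.1169] [ 0.453 -0.07   0.101] [ 0.475 -0.057  0.122]
cup 571 [0.4774 0.3122 0.0583] [0.444 0.023 0.02 ] [0.51  0.329 0.979]
spool 613 [ 0.5831 -0.1938  0.049 ] [ 0.488 -0.224  0.022] [0.611 0.023 0.979]
```

```bash
python3 - <<'E'
from h import *
z=np.load("top0.npz");p,d=z["p"],z["d"];W=cloud("top",d);g=p.min(2);ok=(d>0)&(W[...,2]<.3)
def rect(n,m):
    q=W[m&ok];r=cv2.minAreaRect(q[:,:2].astype(np.float32));print(n,len(q),np.median(q,0).round(4),np.round(r[0],4),np.round(r[1],4),round(r[2],2))
    return q
b=rect("bar",box(g>120,250,229,362,244)&(W[...,2]>.14))
l=cv2.fitLine(b[:,:2].astype(np.float32),cv2.DIST_HUBER,0,.01,.01).ravel();print("bar yaw",np.degrees(np.arctan2(-l[0],l[1])))
rect("hinge",box(g>120,262,139,358,148)&(W[...,2]>.1))
rect("nest",box((W[...,2]>.09)&(W[...,2]<.11),250,135,362,250))
k=rect("grip",box((p.max(2)<60)&(W[...,2]>.04),384,258,420,280))
l=cv2.fitLine(k[:,:2].astype(np.float32),cv2.DIST_HUBER,0,.01,.01).ravel();print("grip yaw",np.degrees(np.arctan2(-l[0],l[1])),"ztop",np.percentile(k[:,2],[50,90,97]))
# fixture-from-bar + grip
z=np.load("scene0.npz");p,d=z["p"],z["d"];W=cloud("scene",d);g=p.min(2);ok=(d>0)&(W[...,2]<.3)
q=rect("bar scene",box(g>130,315,140,405,200)&(W[...,2]>.14)&(W[...,0]<.54))
l=cv2.fitLine(q[:,:2].astype(np.float32),cv2.DIST_HUBER,0,.01,.01).ravel();print("bar yaw",np.degrees(np.arctan2(-l[0],l[1])))
rect("grip scene",box((p.max(2)<60)&(W[...,2]>.04),292,116,318,138))
E
```

```text
bar 1092 [0.5219 0.0795 0.1571] [0.5238 0.0829] [0.1877 0.0257] 89.2
bar yaw -0.5870113
hinge 429 [0.7086 0.0836 0.1233] [0.7077 0.0808] [0.1761 0.016 ] 88.95
nest 957 [ 0.6179 -0.0109  0.0979] [0.6111 0.0817] [0.2064 0.2092] 89.32
grip 273 [ 0.4622 -0.1019  0.1186] [ 0.4626 -0.1022] [0.0497 0.02  ] 88.18
grip yaw -1.8547832 ztop [0.11856739 0.12119074 0.12220047]
bar scene 959 [0.5258 0.0839 0.1575] [0.5247 0.0819] [0.1891 0.0305] 89.9
bar yaw -0.3527836
grip scene 144 [ 0.4698 -0.1014  0.1179] [ 0.4672 -0.1027] [0.0172 0.0495] 1.35
```

Fixture pose is about (0.613, 0.082) with yaw -0.012. The gate is at ≈0.17 rad and the lever at ≈0.14 rad, with the grip at (0.464, -0.103, 0.111). I'll move above the bar with the fingers closed.

{"name": "jog_arm", "arguments": {"increments": [{"claw": 0, "slide": [0.031, -0.025, 0], "yaw": -0.149}, {"claw": 0, "slide": [0.035, -0.02, 0], "yaw": -0.149}, {"claw": 0, "slide": [0.037, -0.015, 0], "yaw": -0.149}, {"claw": 0, "slide": [0.039, -0.009, 0], "yaw": -0.149}, {"claw": 0, "slide": [0.04, -0.003, 0], "yaw": -0.149}]}}

```text
time_s: 0.6
ee_pos: [0.3179, -0.3211, 0.2264]
orientation: [-3.141, -0.0, 1.176]
wrist_force: [0.9, -0.1, -0.4]
opening: 0.62
grip_force: 0.0
```

{"name": "jog_arm", "arguments": {"increments": [{"claw": 0, "slide": [0.045, 0.003, 0], "yaw": -0.149}, {"claw": 0, "slide": [0.044, 0.01, 0], "yaw": -0.149}, {"claw": 0, "slide": [0.042, 0.016, 0], "yaw": -0.085}, {"claw": 0, "slide": [0.04, 0.02, 0], "yaw": 0}, {"claw": 0, "slide": [0.04, 0.02, 0], "yaw": 0}]}}

```text
time_s: 1.1
ee_pos: [0.4206, -0.1211, 0.2266]
orientation: [3.142, 0.0, 1.553]
wrist_force: [1.2, -1.1, 0.2]
opening: 0.188
grip_force: 0.0
```

{"name": "jog_arm", "arguments": {"increments": [{"claw": 0, "slide": [0.04, 0.02, 0], "yaw": 0}, {"claw": 0, "slide": [0.04, 0.02, 0], "yaw": 0}, {"claw": 0, "slide": [0.04, 0.02, 0], "yaw": 0}, {"claw": 0, "slide": [0.04, 0.02, 0], "yaw": 0}, {"claw": 0, "slide": [0.035, 0.015, 0], "yaw": 0}]}}

```text
time_s: 1.6
ee_pos: [0.5193, 0.0725, 0.2264]
orientation: [-3.141, -0.0, 1.553]
wrist_force: [0.9, 0.4, 0.4]
opening: 0.005
grip_force: 0.0
```

{"name": "jog_arm", "arguments": {"increments": [{"claw": 0, "slide": [0.005, 0, 0.02], "yaw": 0}, {"claw": 0, "slide": [0.005, 0, 0.02], "yaw": 0}, {"claw": 0, "slide": [0, 0, 0.012], "yaw": 0}, {"claw": 0, "slide": [0, 0, 0.008], "yaw": 0}, {"claw": 0, "slide": [0, 0, 0.006], "yaw": 0}]}}

```text
time_s: 2.1
ee_pos: [0.5188, 0.08, 0.1605]
orientation: [-3.141, -0.0, 1.552]
wrist_force: [-2.2, 0.2, 3.8]
opening: 0.008
grip_force: 1.9
```

{"name": "jog_arm", "arguments": {"increments": [{"claw": 0, "slide": [0, 0, 0.006], "yaw": 0}, {"claw": 0, "slide": [0, 0, 0.006], "yaw": 0}, {"claw": 0, "slide": [0, 0, 0.005], "yaw": 0}, {"claw": 0, "slide": [0, 0, 0.004], "yaw": 0}, {"claw": 0, "slide": [0, 0, 0.003], "yaw": 0}]}}

```text
time_s: 2.6
ee_pos: [0.5188, 0.0802, 0.1363]
orientation: [-3.141, 0.0, 1.553]
wrist_force: [-3.0, -0.5, 4.0]
opening: 0.005
grip_force: 1.8
```

{"name": "jog_arm", "arguments": {"increments": [{"claw": 0, "slide": [0, 0, 0.002], "yaw": 0}, {"claw": 0, "slide": [0, 0, 0.001], "yaw": 0}, {"claw": 0, "slide": [0, 0, 0.001], "yaw": 0}, {"claw": 0, "slide": [0, 0, 0], "yaw": 0}, {"claw": 0, "slide": [0, 0, 0], "yaw": 0}]}}

```text
time_s: 3.1
ee_pos: [0.5189, 0.0803, 0.1332]
orientation: [3.141, 0.0, 1.553]
wrist_force: [-6.2, -2.1, 10.2]
opening: 0.005
grip_force: 4.8
```

Force is rising at the predicted height, so I'll press one more millimetre to be sure, and hold.

{"name": "jog_arm", "arguments": {"increments": [{"claw": 0, "slide": [0, 0, 0.0005], "yaw": 0}, {"claw": 0, "slide": [0, 0, 0.0005], "yaw": 0}, {"claw": 0, "slide": [0, 0, 0], "yaw": 0}, {"claw": 0, "slide": [0, 0, 0], "yaw": 0}, {"claw": 0, "slide": [0, 0, 0], "yaw": 0}]}}

```text
time_s: 3.6
ee_pos: [0.5189, 0.0803, 0.1331]
orientation: [3.141, 0.0, 1.553]
wrist_force: [-10.0, -1.4, 21.7]
opening: 0.008
grip_force: 10.5
```

The gate is on its hard stop. I'll lift, then move over the grip while opening.

{"name": "jog_arm", "arguments": {"increments": [{"claw": 0, "slide": [0, 0, -0.01], "yaw": 0}, {"claw": 0, "slide": [0, 0, -0.03], "yaw": 0}, {"claw": 0, "slide": [0, 0, -0.04], "yaw": 0}, {"claw": 0.06, "slide": [-0.03, -0.01, 0], "yaw": 0}, {"claw": 0.06, "slide": [-0.04, -0.015, 0], "yaw": 0}]}}

```text
time_s: 4.1
ee_pos: [0.4936, 0.0108, 0.213]
orientation: [3.138, -0.0, 1.555]
wrist_force: [0.8, -0.6, -1.3]
opening: 0.13
grip_force: 0.0
```

{"name": "jog_arm", "arguments": {"increments": [{"claw": 0.06, "slide": [-0.04, -0.015, 0], "yaw": 0}, {"claw": 0.06, "slide": [-0.04, -0.01, 0], "yaw": 0}, {"claw": 0.06, "slide": [-0.035, -0.005, 0], "yaw": 0}, {"claw": 0.06, "slide": [0, 0, 0], "yaw": 0}, {"claw": 0.06, "slide": [0, 0, 0], "yaw": 0}]}}

```text
time_s: 4.6
ee_pos: [0.4608, -0.104, 0.2119]
orientation: [3.141, 0.0, 1.551]
wrist_force: [-0.3, 0.7, 0.0]
opening: 0.558
grip_force: 0.0
```

```bash
python3 - <<'E'
from h import *
print(bot.sense()["ee_pos"],bot.sense()["opening"])
out=[]
for n in("scene","top"):
    p,d=bot.grab_frame(n);W=cloud(n,d);ok=(d>0)
    m=(W[...,2]>.112)&(W[...,2]<.16)&ok&(p.min(2)>110)&(abs(W[...,0]-.52)<.02)&(W[...,1]>-.02)&(W[...,1]<.18)
    print("bar",n,m.sum(),np.median(W[m],0).round(4))
    m=ok&(p.max(2)<60)&(abs(W[...,0]-.464)<.03)&(abs(W[...,1]+.103)<.03)&(W[...,2]>.07)&(W[...,2]<.14)
    print("grip",n,m.sum(),np.median(W[m],0).round(4) if m.sum() else 0)
    out.append(p[:,:,::-1])
cv2.imwrite("pics/a.png",np.vstack([out[0][80:300,100:500],out[1][100:320,180:580]]))
E
```

```text
[ 0.46083293 -0.10400822  0.2118655 ] 0.5578068806763194
bar scene 776 [0.5214 0.0862 0.125 ]
grip scene 151 [ 0.4696 -0.1008  0.1184]
bar top 1239 [0.5185 0.0833 0.1239]
grip top 6 [ 0.4682 -0.0775  0.1132]
```

View pics/a.png

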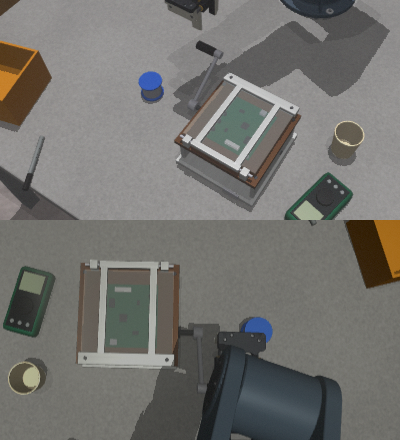

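The composite shows the gate closed (bar depth gives z=0.125) and the bystanders undisturbed, with the gripper over the grip at about (205,45) in the upper crop. I'll descend around the grip and close.

{"name": "jog_arm", "arguments": {"increments": [{"claw": 0.06, "slide": [0, 0.003, 0.03], "yaw": 0}, {"claw": 0.06, "slide": [0, 0, 0.03], "yaw": 0}, {"claw": 0.06, "slide": [0, 0, 0.03], "yaw": 0}, {"claw": 0.06, "slide": [0, 0, 0.015], "yaw": 0}, {"claw": 0.06, "slide": [0, 0, 0.006], "yaw": 0}]}}

```text
time_s: 5.2
ee_pos: [0.4632, -0.1024, 0.0992]
orientation: [-3.139, -0.001, 1.555]
wrist_force: [0.5, -0.1, 0.5]
opening: 0.644
grip_force: 0.0
```

{"name": "jog_arm", "arguments": {"increments": [{"claw": 0.01, "slide": [0, 0, 0], "yaw": 0}, {"claw": 0.01, "slide": [0, 0, 0], "yaw": 0}, {"claw": 0.01, "slide": [0, 0, 0], "yaw": 0}, {"claw": 0.01, "slide": [0, 0, 0], "yaw": 0}, {"claw": 0.01, "slide": [0, 0, 0], "yaw": 0}]}}

```text
time_s: 5.7
ee_pos: [0.4638, -0.1038, 0.1011]
orientation: [3.141, 0.0, 1.553]
wrist_force: [0.2, 0.1, -0.1]
opening: 0.266
grip_force: 0.0
```

{"name": "jog_arm", "arguments": {"increments": [{"claw": 0.01, "slide": [0, 0, 0], "yaw": 0}, {"claw": 0.01, "slide": [0, 0, 0], "yaw": 0}, {"claw": 0.01, "slide": [0, 0, 0], "yaw": 0}, {"claw": 0.01, "slide": [0, 0, 0], "yaw": 0}, {"claw": 0.01, "slide": [0, 0, 0], "yaw": 0}]}}

```text
time_s: 6.2
ee_pos: [0.4636, -0.1038, 0.1007]
orientation: [3.142, 0.0, 1.553]
wrist_force: [-0.1, 0.0, 0.7]
opening: 0.229
grip_force: 30.0
```

Firm grip at 21 mm opening. Now the arc about the pivot.

{"name": "jog_arm", "arguments": {"increments": [{"claw": 0.01, "slide": [0, 0.0082, -0.0112], "yaw": 0}, {"claw": 0.01, "slide": [0, 0.0091, -0.0102], "yaw": 0}, {"claw": 0.01, "slide": [0, 0.0103, -0.0094], "yaw": 0}, {"claw": 0.01, "slide": [0, 0.0111, -0.0084], "yaw": 0}, {"claw": 0.01, "slide": [0, 0.0119, -0.0072], "yaw": 0}]}}

```text
time_s: 6.7
ee_pos: [0.5126, -0.1044, 0.1468]
orientation: [-3.137, -0.001, 1.553]
wrist_force: [-7.6, -0.7, 2.1]
opening: 0.227
grip_force: 30.0
```

{"name": "jog_arm", "arguments": {"increments": [{"claw": 0.01, "slide": [0, 0.0124, -0.0059], "yaw": 0}, {"claw": 0.01, "slide": [0, 0.0131, -0.0047], "yaw": 0}, {"claw": 0.01, "slide": [0, 0.0135, -0.0034], "yaw": 0}, {"claw": 0.01, "slide": [0, 0.0135, -0.002], "yaw": 0}, {"claw": 0.01, "slide": [0, 0.0139, -0.0007], "yaw": 0}]}}

```text
time_s: 7.2
ee_pos: [0.5804, -0.1054, 0.1648]
orientation: [-3.14, -0.001, 1.553]
wrist_force: [-7.4, 3.9, 10.6]
opening: 0.224
grip_force: 30.0
```

{"name": "jog_arm", "arguments": {"increments": [{"claw": 0.01, "slide": [0, 0, 0], "yaw": 0}, {"claw": 0.01, "slide": [0, 0, 0], "yaw": 0}, {"claw": 0.01, "slide": [0, 0, 0], "yaw": 0}, {"claw": 0.01, "slide": [0, 0, 0], "yaw": 0}, {"claw": 0.01, "slide": [0, 0, 0], "yaw": 0}]}}

```text
time_s: 7.7
ee_pos: [0.5808, -0.1054, 0.1648]
orientation: [3.141, -0.001, 1.553]
wrist_force: [-3.2, 3.3, 10.4]
opening: 0.229
grip_force: 30.0
```

```bash
python3 - <<'E'
from h import *
print(bot.sense()["ee_pos"],bot.sense()["wrist_force"],bot.sense()["joint_velocities"].round(4))
out=[]
for n in("scene","top"):
    p,d=bot.grab_frame(n);W=cloud(n,d);ok=(d>0)
    m=(W[...,2]>.112)&(W[...,2]<.16)&ok&(p.min(2)>110)&(abs(W[...,0]-.52)<.02)&(W[...,1]>-.02)&(W[...,1]<.18)
    print("bar",n,m.sum(),np.median(W[m],0).round(4))
    # steel arm plane y~-.068 outside fingers
    m=ok&(abs(W[...,1]+.066)<.009)&(W[...,2]>.06)&(W[...,2]<.165)&(abs(W[...,0]-.58)<.05)
    q=W[m];print("arm",n,len(q),[(round(a,3),np.median(q[abs(q[:,2]-a)<.01],0).round(4)) for a in(.07,.09,.11,.13,.15) if (abs(q[:,2]-a)<.01).any()])
    out.append(p[:,:,::-1])
cv2.imwrite("pics/b.png",np.vstack([cv2.resize(out[0][100:250,220:420],None,fx=2,fy=2),cv2.resize(out[1][130:280,240:440],None,fx=2,fy=2)]))
E
```

```text
[ 0.5808286  -0.10537021  0.1648078 ] [-3.208128    3.33600878 10.39621737] [ 0.0005 -0.001   0.0008  0.0001 -0.0007 -0.0008]
bar scene 810 [0.5223 0.0849 0.125 ]
arm scene 111 [(0.07, array([ 0.5839, -0.0661,  0.0685])), (0.09, array([ 0.5834, -0.0661,  0.0885])), (0.11, array([ 0.5835, -0.0661,  0.1105])), (0.13, array([ 0.5842, -0.0662,  0.1311])), (0.15, array([ 0.5831, -0.0659,  0.1495]))]
bar top 1208 [0.5189 0.0875 0.1239]
arm top 7 [(0.07, array([ 0.5776, -0.0635,  0.064 ])), (0.09, array([ 0.5794, -0.0631,  0.0819])), (0.11, array([ 0.5803, -0.0631,  0.103 ]))]
```

View pics/b.png

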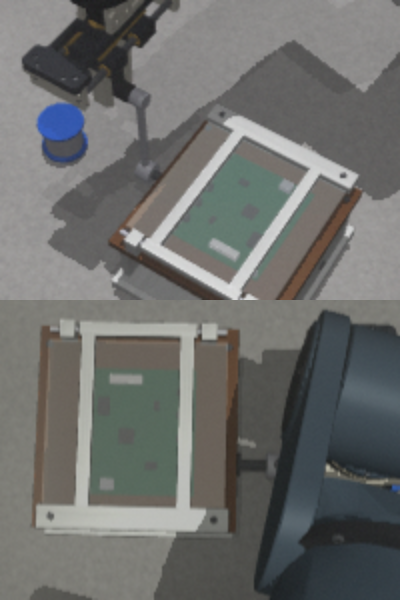

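The picture shows the lever arm standing vertical, from (143,100) to (145,175) in the upper crop. Its depth x is constant over height. The gate is closed and the spool is clear. One more hold, then hand in.

{"name": "jog_arm", "arguments": {"increments": [{"claw": 0.01, "slide": [0, 0, 0], "yaw": 0}, {"claw": 0.01, "slide": [0, 0, 0], "yaw": 0}, {"claw": 0.01, "slide": [0, 0, 0], "yaw": 0}, {"claw": 0.01, "slide": [0, 0, 0], "yaw": 0}, {"claw": 0.01, "slide": [0, 0, 0], "yaw": 0}]}}

```text
time_s: 8.3
ee_pos: [0.5808, -0.1054, 0.1648]
orientation: [3.141, -0.001, 1.553]
wrist_force: [-3.2, 3.6, 11.1]
opening: 0.229
grip_force: 30.0
```

```bash
python3 -c "
from plant import bot
print(bot.sign_off())"
```

```text
the job is handed in; nothing more can be done
None
```

I handed the job in at about 8.3 s with the gate pressed home, the lever held upright and still in the gripper, and the meter, spool and cup not touched; the sign-off returned no verdict.

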